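# Shut and lock the filter cover with its quarter-turn fasteners

### The arm

A 6-joint arm with a two-finger parallel gripper is mounted at the origin on a cart in front of the work surface, level with it; the furniture and walls round the work are solid. World frame = base frame: x ahead of the robot, y to its left, z up, the work surface at z = 0. Lengths are in m, angles in rad, forces in N, time in s.
With the tool pointing down it reaches from about 0.375 to 0.9 m from the base axis. Payload 3.1 kg.
Tool frame: the origin (TCP) lies between the finger pads; the fingertips stand 8 mm ahead of it and the grasp point (between the pads) lies 11 mm behind it; z points along the fingers, y is the line along which they close (so a half turn about z gives the same grasp; the last joint's range is limited). The gripper opens to 87 mm and grips with 3 to 60 N. Pads are 19 mm wide; open, the fingers measure 117 mm over their backs; the gripper's body (75 mm by 190 mm) begins 51 mm behind the grasp point.
Start: joints at [0.989, 0.527, 1.433, -0, 1.181, -0.178], TCP at [0.246, 0.575, 0.231] pointing down, gripper open.
Joint ranges: [-3.08, 3.08], [-0.75, 2.2], [0.22, 2.44], [-1.43, 4.57], [0, 2.65], [-2.85, 2.85]. Speed limits (rad/s): [2.79, 2.79, 3.14, 3.14, 3.14, 3.14].

### API

Orientations are given as a unit quaternion [x, y, z, w].
In Python, from rig import robot, vision, job gives the robot as it stands.
- The arm moves only by the shell command python3 -m handwheel 'ROWS' [OPENING] [FORCE]. ROWS is JSON, a list of rows, each a list of 4 numbers: the shift along the tool's x, y, z as a fraction of full scale, then the turn about the tool's z as a fraction of full scale. A call has 1 to 20 rows; each row is the pose to reach, as a shift and turn from the pose commanded when the call began, along the tool's axes at that moment, turning the shorter way round; what a row does not reach only later rows make up. Full scale, the value 1, is 300 mm for a shift and 2 pi rad for a turn. A row lasts 1/12 s, in which the tool goes at most 41.7 mm and 7.16 degrees, less where a joint would pass 70% of its speed; a pose out of reach is approached as far as the arm can. A call with a number of a shift or a turn outside -1 to 1 is refused whole. A call with a gripper value outside its range is refused whole. OPENING is the opening in per cent of the stroke, from 0 (shut) to 100 (fully open), set as the call begins (- or left out, the last holds). The fingers move at their own pace and stop on an object; FORCE is the grip in N (left out, the last holds). Time passes only in rows, so rows that repeat a pose let the fingers close. It gives the time, the measured TCP pose, the force, the opening and the grip force at its end, in the units of the state.
- robot.get_obs(): the state, without advancing time (a new reading comes with each control period).
- vision.camera(name): name is "scene" or "top"; returns a dict with "frame" (384x512x3 uint8, red, green, blue), "K" (3x3 intrinsics, pixels), "k1" (the pictures are not rectified: a ray, as slopes to the right and down, at radius r is drawn at 1 + k1 r^2 times it, then the intrinsics apply), "cam_to_world" (4x4, takes a point from camera to world coordinates). Camera axes: x right, y down, z forward; pixel columns grow to the right and rows downward; lengths in m; the calibration is good to about 2 mm. A picture is of the moment at which its call begins. There is no depth.
- job.hand_in(): hands the job in; it is judged then, once.
Trained networks look in the newest picture that a camera, given by its name, has taken for a name from the list of things; names that differ only in an ending like _2 or _b are one class to them, and where a whole thing is asked for, a point or a joint stands for the part that bears it (a point fixed in the world has none). Each returns a list of dicts, best first, with "conf" (0 to 1); they miss things now and then, are a little off and sometimes report something else, mostly with a low value. They report only what shows in the picture. A call takes as long as a camera call.
- vision.look_for(camera, label): "point" ([row, column] in pixels, amid what is visible of it).
- vision.outline_of(camera, label): "mask" (384x512 bool, what is visible of it) and "point" ([row, column] in pixels, amid what is visible of it).
The state is a dict: "time": time; "q": joint angles; "joint_velocities": joint speeds; "joint_torque": joint torques, N m; "position": TCP position; "tool_rot": TCP orientation; "ft_force": force on the tool from outside, world axes, zero at the start; "moment": the same for the moment, N m; "grip_width": finger opening in m; "grip_force": force on a finger pad.
Only numpy, scipy, OpenCV 4.12 (cv2) and the standard library are available. Lean on these libraries where they do the work, as an engineer would, in place of code of your own. Each camera call takes 0.05 s, during which the arm holds its last target. There are 200 camera calls.

### The job

Shut the sprung cover of the bench air-filter unit and lock it: set your fingertips in the slot of one of the two blue fasteners, press down until the cover is fully shut and, still pressing, turn the fastener a quarter turn clockwise to its stop so that its cam catches; then turn the other fastener to its stop in the same way, and come away. Either may be first. Do it all by pushing with the fingertips: do not lift the cover, and leave the things standing around it where they are.

Things in the scene. Friction and masses are not known exactly. Their poses are not given: they have to be found in the camera images.
- unit: bench air-filter unit: grey box 200 (x) x 300 (y) x 80 mm high, fixed to the worktop, with a white cover 8 mm thick. Origin under the box's centre, on the worktop; x from its louvred front to the hinge at the back, y to its left, z up. The fasteners stand on the cover at x = -40 mm, y = +78 (left) and -78 mm (right)
- cover (a joint): cover hinge: 0 = fully shut, grows as the front edge rises. Starts ajar at 0.17 to 0.23, held there by a spring; about 6 N down on a fastener keeps it shut, and it springs up on release unless a fastener is locked. A cam catches only with the cover pressed to within 0.015 of shut (else it jams on its keeper); locked, it holds the cover at 0.02 or less
- cover_front (a point): middle of the front edge of the cover's top face; 88.5 mm above the worktop when shut
- unit_hinge (a point): middle of the cover's hinge line, 106 mm behind the unit's centre and 80 mm up; y is the hinge axis
- left_cam (a joint): Left fastener, a blue disc: 0 = unlocked, slot fore and aft (along the unit's x). Grows as it is turned CLOCKWISE seen from above, to a hard stop at 1.571 = locked, slot left to right (unit's y, to the green dots). Starts at 0 to 0.2. Takes 0.06 to 0.2 N m, stays where left (a finger pressing on the slot's floor drags it along, either way). A narrow finger has lost motion: go on past the quarter turn until the disc meets its stop
- right_cam (a joint): Right fastener, a blue disc: 0 = unlocked, slot fore and aft (along the unit's x). Grows as it is turned CLOCKWISE seen from above, to a hard stop at 1.571 = locked, slot left to right (unit's y, to the green dots). Starts at 0 to 0.2. Takes 0.06 to 0.2 N m, stays where left (a finger pressing on the slot's floor drags it along, either way). A narrow finger has lost motion: go on past the quarter turn until the disc meets its stop
- left_cam_slot (a point): slot of the left fastener: a blue disc 100 mm across, 20 mm high, with a sunk slot across its middle (black floor, 38 mm wide, 90 long, 16 deep, closed ends, white marks at the ends). Point: centre of the slot's floor, on the turning axis; x along the slot, z up. Cover shut: at (-0.040, +0.078, 0.0925) m in the unit's frame
- right_cam_slot (a point): slot of the right fastener: a blue disc 100 mm across, 20 mm high, with a sunk slot across its middle (black floor, 38 mm wide, 90 long, 16 deep, closed ends, white marks at the ends). Point: centre of the slot's floor, on the turning axis; x along the slot, z up. Cover shut: at (-0.040, -0.078, 0.0925) m in the unit's frame
- timer: white lab timer lying on its back, 66 x 62 x 17 mm; origin under its centre. Bystander, beside the unit
- weighing_bottle_4: glass weighing bottle with lid, 38 mm across, 54 mm high; origin under its centre. Bystander, beside the unit
- tape_roll: yellow roll of tape lying flat, 62 mm across, 19 mm high; origin under its centre. Bystander, beside the unit
- beaker: glass beaker, 72 mm across, 70 mm high; origin under its centre. Bystander
- red_cap_bottle: brown reagent bottle with red cap, 48 mm across, 83 mm high; origin under its centre. Bystander

How it is judged:
By the outcome, as a careful person would: the job done as asked, in the order asked, and still so for the second after the job is handed in, with the robot touching nothing.
It also fails if it takes over 67 s, if anything falls off the work surface, if the arm or the gripper's body presses on something with over 40 N, if the wrist force passes 120 N, or if a joint passes its speed limit or range.

## Working session

There is one attempt and no reset: what is moved stays moved. The work goes in short steps, Python scripts to look and compute and a shell command to move; the robot and the scene stay as the last step left them, time stands still between calls to the robot, and variables do not carry over. Pictures are saved under pics/ and viewed, at most 10 in all, crops included, and the job is handed in when it is done.

```bash
mkdir -p pics; ls; cat > h.py <<'E'
import numpy as np, cv2
from rig import robot, vision, job
def ray(c,rc):
    K=c["K"]; D=np.array([c["k1"],0,0,0.])
    p=cv2.undistortPoints(np.array([[[rc[1],rc[0]]]],float),K,D)[0,0]
    T=np.array(c["cam_to_world"]); return T[:3,3], T[:3,:3]@np.array([p[0],p[1],1])
def onz(c,rc,z):
    o,d=ray(c,rc); return o+d*(z-o[2])/d[2]
def proj(c,P):
    T=np.linalg.inv(np.array(c["cam_to_world"])); p=T[:3,:3]@np.asarray(P)+T[:3,3]
    x,y=p[:2]/p[2]; s=1+c["k1"]*(x*x+y*y); K=np.array(c["K"])
    return np.array([K[0,0]*x*s+K[0,2],K[1,1]*y*s+K[1,2]])
E
python3 - <<'E'
from h import *
fr=[]
for n in("top","scene"):
    c=vision.camera(n); cv2.imwrite(f"pics/{n}0.png",c["frame"][:,:,::-1]); print(n,np.round(c["cam_to_world"],3).tolist(),c["K"][0][0],c["k1"])
    for l in("left_cam_slot","right_cam_slot","left_cam","cover","cover_front","unit","unit_hinge","timer","weighing_bottle_4","tape_roll","beaker","red_cap_bottle"):
        print(l,[(np.round(r["point"]).tolist(),round(r["conf"],2),np.round(onz(c,r["point"],0.11),3).tolist()[:2]) for r in vision.look_for(n,l)[:3]])
o=robot.get_obs(); print({k:np.round(v,3).tolist() for k,v in o.items()})
E
```

```text
pics
top [[-0.025, -0.982, 0.185, 0.292], [-1.0, 0.023, -0.013, 0.173], [0.009, -0.186, -0.983, 1.678], [0.0, 0.0, 0.0, 1.0]] 480.0900947557173 0.005407721914469672
left_cam_slot [([210.0, 238.0], 0.56, [0.538, 0.206])]
right_cam_slot [([218.0, 288.0], 0.97, [0.507, 0.043]), ([243.0, 321.0], 0.38, [0.423, -0.061])]
left_cam [([209.0, 237.0], 0.66, [0.539, 0.211])]
cover [([202.0, 264.0], 0.78, [0.564, 0.122]), ([208.0, 263.0], 0.65, [0.542, 0.125])]
cover_front [([205.0, 265.0], 0.82, [0.553, 0.118])]
unit [([209.0, 264.0], 0.8, [0.54, 0.122]), ([210.0, 239.0], 0.2, [0.537, 0.205])]
unit_hinge [([207.0, 265.0], 0.86, [0.545, 0.118])]
timer [([224.0, 193.0], 0.71, [0.493, 0.355])]
weighing_bottle_4 []
tape_roll [([244.0, 327.0], 0.52, [0.419, -0.082])]
beaker [([228.0, 115.0], 0.95, [0.487, 0.612])]
red_cap_bottle [([242.0, 400.0], 0.78, [0.419, -0.319])]
scene [[0.875, -0.283, 0.392, 0.076], [-0.483, -0.498, 0.72, -0.789], [-0.009, -0.82, -0.573, 0.852], [0.0, 0.0, 0.0, 1.0]] 352.72614921706224 -0.013752525197956405
left_cam_slot [([189.0, 237.0], 0.85, [0.539, 0.219])]
right_cam_slo
[... 267 characters left out ...]
 0.062])]
unit_hinge [([214.0, 251.0], 0.96, [0.514, 0.057])]
timer [([189.0, 214.0], 0.46, [0.461, 0.261])]
weighing_bottle_4 []
tape_roll [([271.0, 248.0], 0.76, [0.383, -0.169])]
beaker [([160.0, 188.0], 0.84, [0.452, 0.524]), ([204.0, 252.0], 0.18, [0.543, 0.107])]
red_cap_bottle [([329.0, 293.0], 0.8, [0.389, -0.384])]
{'time': 1.3, 'q': [0.988, 0.527, 1.433, -0.0, 1.181, -0.178], 'joint_velocities': [-0.001, 0.0, 0.001, -0.001, 0.001, -0.0], 'joint_torque': [-0.001, -44.002, -17.698, 0.063, 0.051, -0.0], 'position': [0.246, 0.575, 0.231], 'tool_rot': [0.201, 0.98, -0.0, 0.0], 'ft_force': [0.199, -0.125, -0.642], 'moment': [-0.038, -0.058, 0.017], 'grip_force': 0.0, 'grip_width': 0.087}
```

```bash
python3 - <<'E'
import cv2
a=cv2.imread("pics/top0.png")[160:290,180:340]; cv2.imwrite("pics/t1.png",cv2.resize(a,(738,600),interpolation=cv2.INTER_CUBIC))
b=cv2.imread("pics/scene0.png")[140:300,170:340]; cv2.imwrite("pics/s1.png",cv2.resize(b,(637,600),interpolation=cv2.INTER_CUBIC))
E
```

```text
(no output)
```

View pics/t1.png

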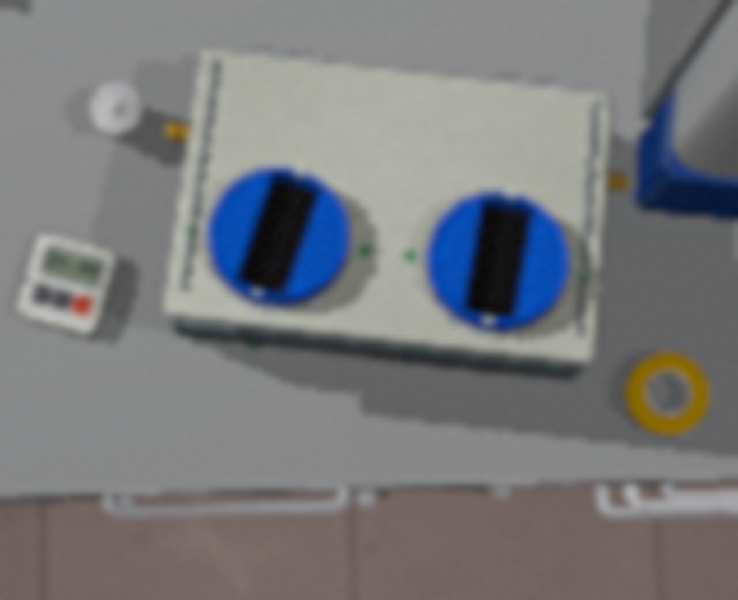

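View pics/s1.png

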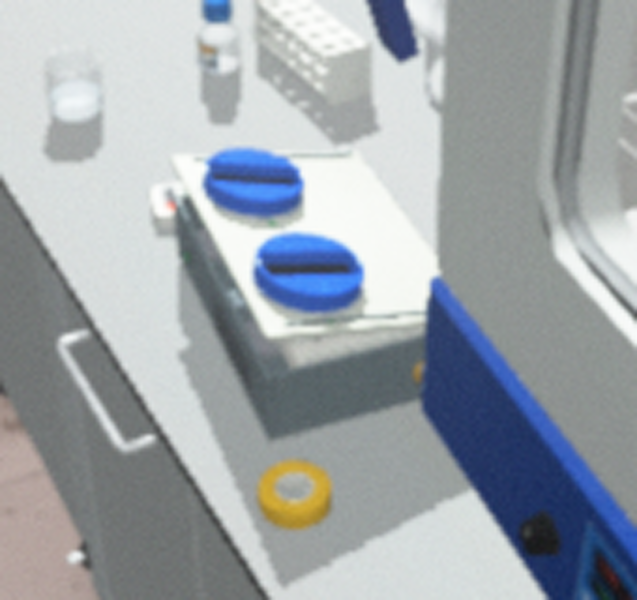

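```bash
cat > fit.py <<'E'
from h import *
from scipy.optimize import least_squares
def pose(P,x,y,yaw,a):
    P=np.atleast_2d(P).astype(float); dx=P[:,0]-.106; dz=P[:,2]-.08
    X=.106+dx*np.cos(a)+dz*np.sin(a); Z=.08+dz*np.cos(a)-dx*np.sin(a)
    c,s=np.cos(yaw),np.sin(yaw); return np.c_[x+c*X-s*P[:,1], y+s*X+c*P[:,1], Z]
th=np.linspace(0,2*np.pi,60)
def disc(s): return np.concatenate([np.c_[-.04+.05*np.cos(th),.078*s+.05*np.sin(th),0*th+z] for z in(.0885,.1085)])
def cent(pts):
    m=cv2.moments(cv2.convexHull(pts.astype(np.float32))); return np.array([m["m10"],m["m01"]])/m["m00"]
def blobs(f):
    h=cv2.cvtColor(f,cv2.COLOR_RGB2HSV); m=cv2.inRange(h,(105,150,60),(125,255,255)); m=cv2.morphologyEx(m,cv2.MORPH_CLOSE,np.ones((3,3)))
    cs,_=cv2.findContours(m,0,2); return [np.r_[cent(c[:,0]),cv2.contourArea(cv2.convexHull(c))] for c in cs if cv2.contourArea(c)>60]
E
python3 - <<'E'
from fit import *
C={n:vision.camera(n) for n in("top","scene")}
for n in C: print(n,np.round(blobs(C[n]["frame"]),1).tolist())
cv2.imwrite("pics/scene_full.png",cv2.resize(C["scene"]["frame"][:,:,::-1],(800,600)))
cv2.imwrite("pics/top_full.png",cv2.resize(C["top"]["frame"][:,:,::-1],(800,600)))
E
```

```text
top [[287.4, 216.2, 648.5], [240.0, 210.9, 634.5], [387.1, 194.5, 4352.0], [109.3, 167.7, 73.5]]
scene [[341.0, 317.2, 10799.0], [251.9, 212.3, 406.0], [237.0, 188.2, 297.5], [286.7, 90.8, 710.0]]
```

View pics/scene_full.png

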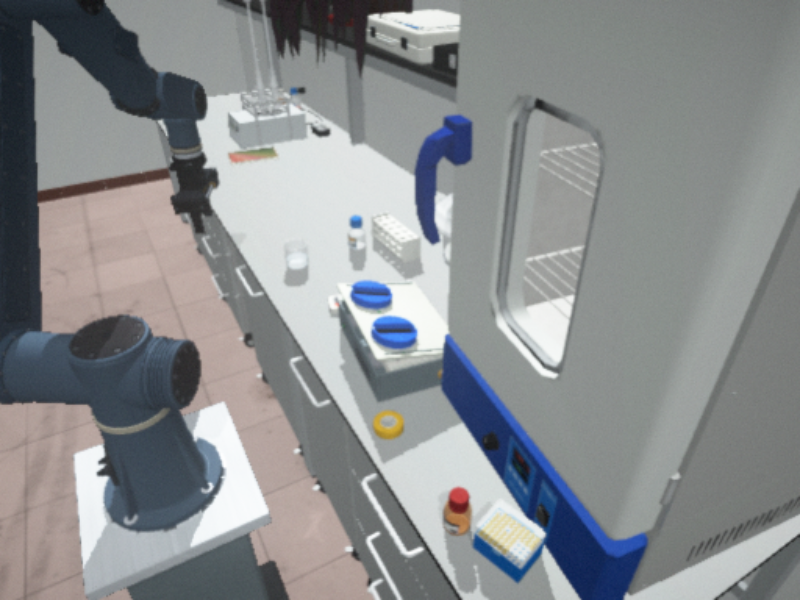

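View pics/top_full.png

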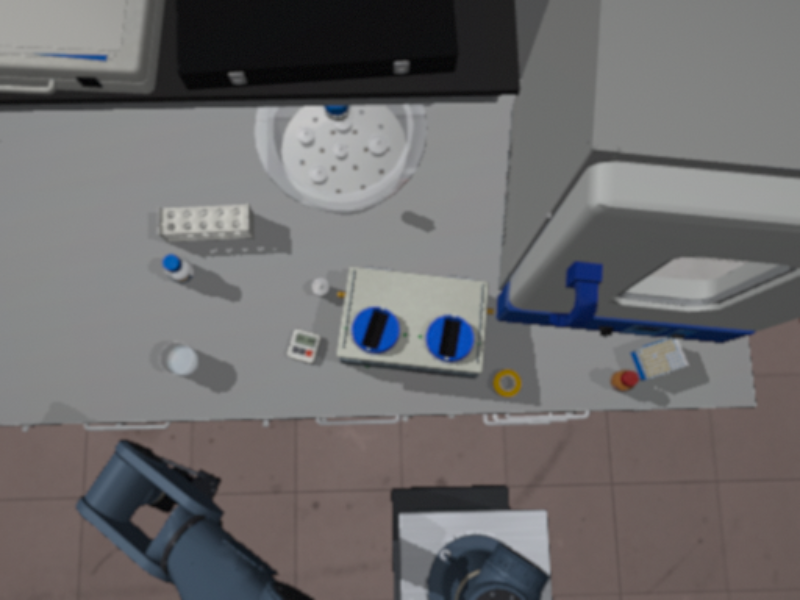

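```bash
python3 - <<'E'
from fit import *
C={n:vision.camera(n) for n in("top","scene")}
corn=np.array([[203,52],[607,93],[593,362],[165,318]])/4.6125+[180,160]-.4
obs=[("top",1,[240,210.9]),("top",-1,[287.4,216.2]),("scene",1,[237,188.2]),("scene",-1,[251.9,212.3])]
# cover top corners: half sizes unknown (fit common overhang)
def res(p):
    r=[]
    for n,s,o in obs:
        r.append(3*(cent(np.array([proj(C[n],q) for q in pose(disc(s),*p[:4])]))-o))
    h=np.array([[.104+p[5],.15+p[4],.0885],[.104+p[5],-.15-p[4],.0885],[-.1-p[5],-.15-p[4],.0885],[-.1-p[5],.15+p[4],.0885]])
    for q,o in zip(pose(h,*p[:4]),corn): r.append(proj(C["top"],q)-o)
    return np.r_[np.concatenate(r),p[4]/.003,p[5]/.003]
f=least_squares(res,[.55,.12,-.1,.2,0,0],x_scale=[.01,.01,.1,.1,.003,.003])
p=f.x; print(np.round(p,4)); print(np.round(f.fun,1)); np.save("p.npy",p)
for s in(1,-1):
    P=[-.04,.078*s,.0925]; print("slot ajar",np.round(pose(P,*p[:4]),4),"shut",np.round(pose(P,*p[:3],0),4))
    # slot angle: dark pixels inside disc top, mapped to the top plane
    f_=C["top"]["frame"]; m=np.zeros(f_.shape[:2],np.uint8)
    c=pose(P,*p[:4])[0]; q=proj(C["top"],c+[0,0,.01]); cv2.circle(m,tuple(int(v+.5) for v in q),15,255,-1)
    m[f_.max(2)>70]=0; rc=np.argwhere(m); w=np.array([onz(C["top"],x,c[2])[:2] for x in rc]); d=w-w.mean(0)
    v=np.linalg.eigh(d.T@d)[1][:,1]; v*=np.sign(v[0]); print("slot yaw deg",np.degrees(np.arctan2(v[1],v[0])),"rel",np.degrees(np.arctan2(v[1],v[0])-p[2]),len(rc),w.mean(0))
for nm,rc,z in(("panel front-left bottom",(204,320),0),("same at .1",(204,320),.1),("top of panel?",(180,326),.1)): print(nm,onz(C["top"],rc,z))
for rc in((248,285),(215,285)): print("scene panel",[np.round(onz(C["scene"],rc,z),3).tolist() for z in(0,.1,.2)])
def tri(a,b):
    o1,d1=ray(C["top"],a);o2,d2=ray(C["scene"],b); A=np.c_[d1,-d2]; t=np.linalg.lstsq(A,o2-o1,rcond=None)[0]; return (o1+d1*t[0]+o2+d2*t[1])/2
print("handle bottom",tri((205,373),(154,278)),"panel corner",tri((180,321),(215,284)))
E
```

```text
[ 5.532e-01  1.193e-01 -1.307e-01  2.087e-01  1.000e-04  1.500e-03]
[-0.3  0.9  0.3  0.2 -0.2  0.2 -0.1 -0.3  0.1 -0.8  0.4 -0.4 -0.2 -0.6
  0.2 -1.   0.   0.5]
slot ajar [[0.5294 0.2011 0.1225]] shut [[0.5237 0.2018 0.0925]]
slot yaw deg -19.87742403888517 rel -12.391678303079338 221 [0.53390976 0.20139612]
slot ajar [[0.5091 0.0464 0.1225]] shut [[0.5034 0.0472 0.0925]]
slot yaw deg -11.87241995546804 rel -4.386674219662205 221 [0.51236731 0.04575833]
panel front-left bottom [ 0.56936552 -0.08130481  0.        ]
same at .1 [ 0.55283529 -0.06614842  0.1       ]
top of panel? [ 0.63427178 -0.09047274  0.1       ]
scene panel [[0.59, -0.044, 0.0], [0.53, -0.131, 0.1], [0.469, -0.219, 0.2]]
scene panel [[0.69, 0.113, 0.0], [0.618, 0.007, 0.1], [0.546, -0.099, 0.2]]
handle bottom [ 0.48647411 -0.15003359  0.44628483] panel corner [ 0.59941912 -0.05484981  0.15786055]
```

```bash
cat > go.py <<'E'
import sys
from h import *
from scipy.spatial.transform import Rotation as R
x,y,z,yaw=map(float,sys.argv[1:5]); o=robot.get_obs(); r=R.from_quat(o["tool_rot"])
d=r.inv().apply(np.array([x,y,z])-o["position"]); ty=r.apply([0,1,0]); cur=np.degrees(np.arctan2(ty[1],ty[0]))
cw=(cur-yaw+180)%360-180
print("rows",np.round(d/.3,4),round(cw/360,4),"cur",np.round(o["position"],4),"yaw",round(cur,1),"cw deg",round(cw,1),"t",o["time"],"q6",o["q"][5],"f",np.round(o["ft_force"],1))
E
python3 go.py .5237 .2018 .175 160
```

```text
rows [-1.3411 -0.7787  0.1852] -0.2587 cur [0.2455 0.5747 0.2305] yaw 66.9 cw deg -93.1 t 1.5 q6 -0.17849161108000272 f [-0.3  0.2 -0.7]
```

```bash
python3 -m handwheel '[[-0.95,-0.55,0.12,-0.2587],[-0.95,-0.55,0.12,-0.2587],[-0.95,-0.55,0.12,-0.2587],[-0.95,-0.55,0.12,-0.2587],[-0.95,-0.55,0.12,-0.2587],[-0.95,-0.55,0.12,-0.2587],[-0.95,-0.55,0.12,-0.2587],[-0.95,-0.55,0.12,-0.2587],[-0.95,-0.55,0.12,-0.2587],[-0.95,-0.55,0.12,-0.2587],[-0.95,-0.55,0.12,-0.2587],[-0.95,-0.55,0.12,-0.2587],[-0.95,-0.55,0.12,-0.2587],[-0.95,-0.55,0.12,-0.2587],[-0.95,-0.55,0.12,-0.2587],[-0.95,-0.55,0.12,-0.2587]]' 39 20; python3 go.py .5237 .2018 .175 160
```

```text
time: 2.83
position: [0.4429, 0.311, 0.1946]
tool_rot: [-0.573, 0.82, -0.0, 0.0]
ft_force: [-0.6, -0.4, 0.1]
grip_width: 0.034
grip_force: 0.0
rows [ 0.2492 -0.3783  0.0654] -0.0004 cur [0.4429 0.311  0.1946] yaw 159.9 cw deg -0.1 t 2.8333 q6 -2.3846076147710495 f [-0.6 -0.4  0.1]
```

```bash
python3 -m handwheel '[[0.249,-0.378,0.065,0],[0.249,-0.378,0.065,0],[0.249,-0.378,0.065,0],[0.249,-0.378,0.065,0],[0.249,-0.378,0.065,0],[0.249,-0.378,0.065,0]]'; python3 go.py .5237 .2018 .1 160
python3 - <<'E'
from fit import *
C=[vision.camera(n)["frame"] for n in("top","scene")]
a=cv2.resize(C[0][170:250,200:310],(550,400),interpolation=2);b=cv2.resize(C[1][130:250,190:300],(550,600),interpolation=2)[:400]
b=cv2.resize(C[1][140:240,200:300],(250,400) if 0 else (400,400),interpolation=2)
cv2.imwrite("pics/ab.png",np.hstack([a[:,75:475],b])[:,:,::-1])
E
```

```text
time: 3.33
position: [0.5237, 0.2017, 0.1748]
tool_rot: [-0.572, 0.82, 0.001, -0.0]
ft_force: [-0.8, 0.9, 0.6]
grip_width: 0.0342
grip_force: 0.0
rows [-0.0005 -0.0003  0.2494] -0.0005 cur [0.5237 0.2017 0.1748] yaw 159.8 cw deg -0.2 t 3.3333 q6 -2.6215421065471487 f [-0.8  0.9  0.6]
```

View pics/ab.png

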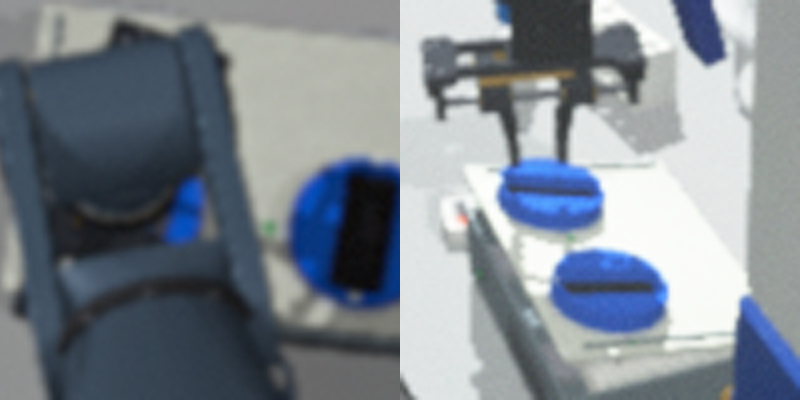

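```bash
python3 -m handwheel '[[0,0,0.06,0],[0,0,0.12,0],[0,0,0.15,0],[0,0,0.18,0],[0,0,0.20,0],[0,0,0.22,0],[0,0,0.24,0],[0,0,0.25,0],[0,0,0.255,0],[0,0,0.255,0],[0,0,0.255,0]]'; python3 go.py .5237 .2018 .1 160
```

```text
time: 4.35
position: [0.5229, 0.2026, 0.1007]
tool_rot: [-0.574, 0.819, 0.001, -0.0]
ft_force: [-7.4, 1.7, 16.9]
grip_width: 0.0339
grip_force: 8.6
rows [ 0.0015 -0.0035  0.0023] -0.0 cur [0.5229 0.2026 0.1007] yaw 160.0 cw deg -0.0 t 4.35 q6 -2.623262238624529 f [-7.4  1.7 16.9]
```

```bash
python3 -m handwheel '[[0,0,0.003,0],[0,0,0.003,0.015],[0,0,0.003,0.03],[0,0,0.003,0.045],[0,0,0.003,0.06],[0,0,0.003,0.075],[0,0,0.003,0.09],[0,0,0.003,0.105],[0,0,0.003,0.12],[0,0,0.003,0.135],[0,0,0.003,0.15],[0,0,0.003,0.165],[0,0,0.003,0.18],[0,0,0.003,0.195],[0,0,0.003,0.21],[0,0,0.003,0.225],[0,0,0.003,0.24],[0,0,0.003,0.24]]'; python3 go.py .5237 .2018 .1 160;  python3 -c "
from h import *;print(robot.get_obs()['moment'])"
```

```text
time: 5.85
position: [0.5281, 0.2034, 0.1007]
tool_rot: [0.144, 0.989, 0.002, 0.005]
ft_force: [-0.1, 3.0, 13.3]
grip_width: 0.0338
grip_force: 7.2
rows [ 0.0125 -0.0094  0.0023] -0.2406 cur [0.5281 0.2034 0.1007] yaw 73.4 cw deg -86.6 t 5.85 q6 -1.112005084350796 f [-0.1  3.  13.3]
[ 0.48128723  0.12568873 -0.03819394]
```

```bash
python3 -m handwheel '[[0.006,-0.005,0.003,0],[0.012,-0.009,0.003,0.015],[0.012,-0.009,0.003,0.03],[0.012,-0.009,0.003,0.03]]'; python3 go.py .5237 .2018 .1 160;  python3 -c "
from fit import *;print(robot.get_obs()['moment'])
C=[vision.camera(n)['frame'] for n in('top','scene')]
a=C[0][180:240,215:275];b=C[1][160:220,210:270]
cv2.imwrite('pics/c1.png',cv2.resize(np.hstack([a,b])[:,:,::-1],(800,400),interpolation=2))"
```

```text
time: 6.18
position: [0.5272, 0.2014, 0.1008]
tool_rot: [0.236, 0.972, 0.003, 0.008]
ft_force: [3.8, 2.6, 15.3]
grip_width: 0.0337
grip_force: 8.2
rows [ 0.011  -0.0042  0.0024] -0.2703 cur [0.5272 0.2014 0.1008] yaw 62.7 cw deg -97.3 t 6.1833 q6 -0.9259507975656178 f [ 3.8  2.6 15.3]
[ 0.07982668 -0.47439727  0.09880447]
```

View pics/c1.png

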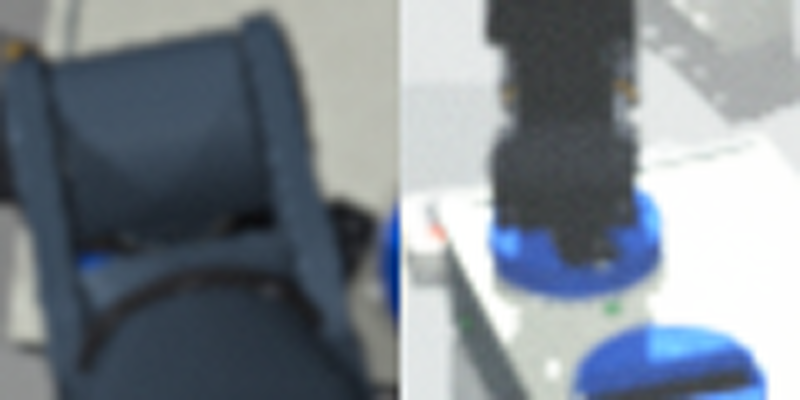

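```bash
python3 -m handwheel '[[0.006,-0.002,0.003,0.01],[0.006,-0.002,0.003,0.02],[0.006,-0.002,0.003,0.03],[0.006,-0.002,0.003,0.03]]'; python3 go.py .5237 .2018 .1 160;  python3 -c "
from h import *;print(robot.get_obs()['moment'])"
```

```text
time: 6.62
position: [0.5268, 0.2007, 0.1008]
tool_rot: [0.314, 0.949, 0.001, 0.011]
ft_force: [4.6, 1.4, 18.6]
grip_width: 0.0343
grip_force: 81.3
rows [ 0.0105 -0.0034  0.0023] -0.2961 cur [0.5268 0.2007 0.1008] yaw 53.4 cw deg -106.6 t 6.6167 q6 -0.7532699147142291 f [ 4.6  1.4 18.6]
[ 0.05727477 -0.64515963  4.88286968]
```

```bash
python3 -m handwheel '[[0,0,-0.008,-0.008],[0,0,-0.02,-0.015],[0,0,-0.06,-0.015],[0,0,-0.12,-0.015],[0,0,-0.18,-0.015],[0,0,-0.18,-0.015]]'; python3 go.py .5034 .0472 .15 168
```

```text
time: 7.12
position: [0.5212, 0.2009, 0.1526]
tool_rot: [0.281, 0.96, 0.002, 0.004]
ft_force: [0.3, 0.5, 0.4]
grip_width: 0.0339
grip_force: 0.0
rows [-0.2261 -0.4637  0.0077] -0.3072 cur [0.5212 0.2009 0.1526] yaw 57.4 cw deg -110.6 t 7.1167 q6 -0.8330136580016785 f [0.3 0.5 0.4]
```

```bash
python3 -m handwheel '[[0,0,0,-0.307],[0,0,0,-0.307],[0,0,0,-0.307],[0,0,0,-0.307],[0,0,0,-0.307],[0,0,0,-0.307],[0,0,0,-0.307],[0,0,0,-0.307],[0,0,0,-0.307],[0,0,0,-0.307],[-0.226,-0.464,0,-0.307],[-0.226,-0.464,0,-0.307],[-0.226,-0.464,0,-0.307],[-0.226,-0.464,0,-0.307],[-0.226,-0.464,0,-0.307],[-0.226,-0.464,0,-0.307],[-0.226,-0.464,0,-0.307],[-0.226,-0.464,0,-0.307]]'; python3 go.py .5034 .0472 .1 168;  python3 -c "
from fit import *
C=[vision.camera(n)['frame'] for n in('top','scene')]
a=C[0][170:250,210:310];b=C[1][150:230,200:300]
cv2.imwrite('pics/c2.png',cv2.resize(np.vstack([a,b])[:,:,::-1],(375,600),interpolation=2))"
```

```text
time: 8.62
position: [0.4978, 0.0781, 0.1444]
tool_rot: [-0.611, 0.791, -0.027, -0.019]
ft_force: [0.3, 0.5, -0.3]
grip_width: 0.0341
grip_force: 0.0
rows [ 0.0856 -0.0411  0.1546] -0.007 cur [0.4978 0.0781 0.1444] yaw 165.5 cw deg -2.5 t 8.6167 q6 -2.8539424001098213 f [ 0.3  0.5 -0.3]
```

View pics/c2.png

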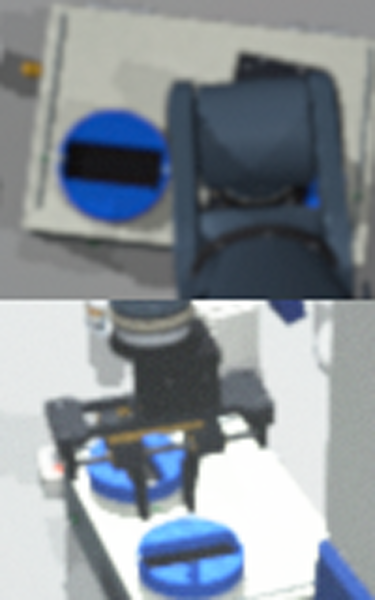

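```bash
python3 -m handwheel '[[0,0,-0.05,0.02],[0,0,-0.05,0.04],[0,0,-0.05,0.06],[0,0,-0.05,0.08],[0,0,-0.05,0.1],[0,0,-0.05,0.12],[0,0,-0.05,0.14],[0,0,-0.05,0.16],[0,0,-0.05,0.18],[0,0,-0.05,0.2],[0,0,-0.05,0.22],[0,0,-0.05,0.24],[0,0,-0.05,0.26],[0,0,-0.05,0.28],[0,0,-0.05,0.3],[0,0,-0.05,0.32],[0,0,-0.05,0.34],[0,0,-0.05,0.36],[0,0,-0.05,0.38],[0,0,-0.05,0.4]]'; python3 go.py .5034 .0472 .13 -12
```

```text
time: 10.38
position: [0.4984, 0.0787, 0.1601]
tool_rot: [0.56, 0.828, -0.026, 0.02]
ft_force: [0.9, 0.9, -0.5]
grip_width: 0.0336
grip_force: 0.0
rows [-0.0972 -0.0216  0.1071] 0.0938 cur [0.4984 0.0787 0.1601] yaw 21.8 cw deg 33.8 t 10.3833 q6 -0.35017817312435573 f [ 0.9  0.9 -0.5]
```

```bash
python3 -m handwheel '[[-0.01,-0.005,0,0.02],[-0.02,-0.01,0,0.04],[-0.05,-0.02,0,0.06],[-0.097,-0.022,0,0.08],[-0.097,-0.022,0,0.094],[-0.097,-0.022,0,0.094]]'; python3 go.py .5034 .0472 .13 -12;  python3 -c "
from fit import *
from scipy.spatial.transform import Rotation as R
print(R.from_quat(robot.get_obs()['tool_rot']).as_matrix().round(3))
C={n:vision.camera(n) for n in ('top','scene')}
for n in C: print(blobs(C[n]['frame'])); print([cent(np.array([proj(C[n],q) for q in pose(disc(s),*np.load('p.npy')[:3],.015)])) for s in (1,-1)])
b=C['scene']['frame'][150:230,200:300]
cv2.imwrite('pics/c3.png',cv2.resize(b[:,:,::-1],(600,480),interpolation=2))"
```

```text
time: 10.88
position: [0.5036, 0.0488, 0.1622]
tool_rot: [0.776, 0.63, -0.019, 0.027]
ft_force: [-0.8, -0.0, 0.6]
grip_width: 0.034
grip_force: 0.0
rows [ 0.0015 -0.0017  0.1073] 0.0005 cur [0.5036 0.0488 0.1622] yaw -11.8 cw deg 0.2 t 10.8833 q6 0.1762860686851947 f [-0.8 -0.   0.6]
[[ 0.205  0.979  0.005]
 [ 0.977 -0.205 -0.066]
 [-0.063  0.019 -0.998]]
[array([240.13264496, 213.89806725, 629.5       ]), array([ 388.46641233,  194.93559246, 4456.        ]), array([109.29024943, 167.71428571,  73.5       ])]
[array([239.83456473, 214.35108647]), array([286.70389365, 219.35922606])]
[array([  342.00045656,   318.1017176 , 10586.5       ]), array([250.79601298, 219.64348632, 359.5       ]), array([ 282.68967136,  104.05457746, 1420.        ])]
[array([235.58687407, 194.81473046]), array([250.22133507, 219.10270379])]
```

View pics/c3.png

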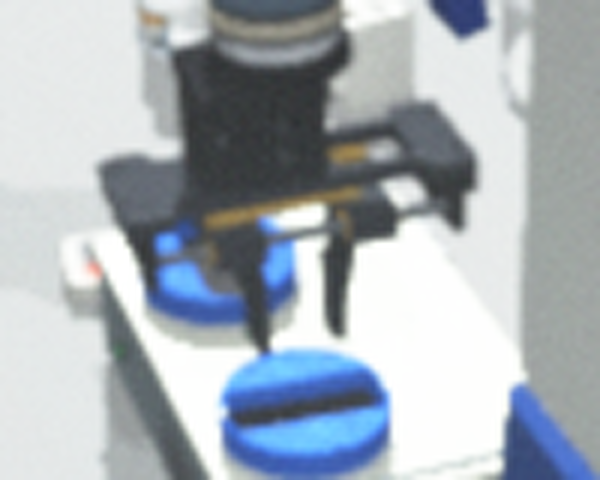

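```bash
python3 -m handwheel '[[0.003,-0.002,0.06,0],[0.004,-0.003,0.12,0],[0.006,-0.004,0.16,0],[0.008,-0.004,0.19,0],[0.008,-0.004,0.205,0],[0.008,-0.004,0.215,0],[0.008,-0.004,0.215,0],[0.008,-0.004,0.215,0]]'; python3 go.py .5034 .0472 .1 -12
```

```text
time: 11.65
position: [0.5015, 0.0485, 0.1008]
tool_rot: [0.775, 0.632, -0.019, 0.026]
ft_force: [-6.0, 3.7, 27.2]
grip_width: 0.0342
grip_force: 13.5
rows [-0.003   0.0069  0.0028] 0.0012 cur [0.5015 0.0485 0.1008] yaw -11.6 cw deg 0.4 t 11.65 q6 0.19105963055733916 f [-6.   3.7 27.2]
```

```bash
python3 -m handwheel '[[0,0,0,0.015],[0,0,0,0.03],[0,0,0,0.045],[0,0,0,0.06],[0,0,0,0.075],[0,0,0,0.09],[0,0,0,0.105],[0,0,0,0.12],[0,0,0,0.135],[0,0,0,0.15],[0,0,0,0.165],[0,0,0,0.18],[0,0,0,0.195],[0,0,0,0.21],[0,0,0,0.225],[0,0,0,0.24],[0,0,0,0.255],[0,0,0,0.265],[0,0,0,0.265]]'; python3 go.py .5034 .0472 .1 -12;python3 -c "
from h import *;print(robot.get_obs()['moment'])"
```

```text
time: 13.23
position: [0.5031, 0.0506, 0.1014]
tool_rot: [0.988, -0.149, 0.009, 0.03]
ft_force: [-5.3, 9.4, 29.0]
grip_width: 0.0341
grip_force: 14.7
rows [0.004  0.0103 0.0054] -0.2645 cur [0.5031 0.0506 0.1014] yaw -107.2 cw deg -95.2 t 13.2333 q6 1.8576972115530082 f [-5.3  9.4 29. ]
[2.22072505 1.03148345 0.19036896]
```

Not yet at the stop; continue in small steps.

```bash
python3 -m handwheel '[[0,0,0,0.01],[0,0,0,0.018],[0,0,0,0.018]]'; python3 go.py .5034 .0472 .1 -12;python3 -c "
from h import *;print(robot.get_obs()['moment'])"
```

```text
time: 13.48
position: [0.5039, 0.0491, 0.1015]
tool_rot: [0.979, -0.203, 0.011, 0.031]
ft_force: [-5.4, 5.5, 28.2]
grip_width: 0.0338
grip_force: 18.1
rows [0.0008 0.0063 0.0052] -0.2819 cur [0.5039 0.0491 0.1015] yaw -113.5 cw deg -101.5 t 13.4833 q6 1.9689618329150655 f [-5.4  5.5 28.2]
[1.27826056 1.02008664 0.47834956]
```

```bash
python3 -m handwheel '[[0,0,0,0.01],[0,0,0,0.018],[0,0,0,0.018]]'; python3 go.py .5034 .0472 .1 -12;python3 -c "
from h import *;print(robot.get_obs()['moment'])"
```

```text
time: 13.73
position: [0.5056, 0.0474, 0.1015]
tool_rot: [0.966, -0.256, 0.015, 0.031]
ft_force: [-2.5, -0.7, 24.8]
grip_width: 0.0343
grip_force: 21.0
rows [-0.0063  0.0038  0.0051] -0.2994 cur [0.5056 0.0474 0.1015] yaw -119.8 cw deg -107.8 t 13.7333 q6 2.080962398332504 f [-2.5 -0.7 24.8]
[0.0990988  0.61695616 0.89635089]
```

```bash
python3 -m handwheel '[[0,0,0,0.008],[0,0,0,0.014],[0,0,0,0.014]]'; python3 go.py .5034 .0472 .1 -12;python3 -c "
from h import *;print(robot.get_obs()['moment'])"
```

```text
time: 13.98
position: [0.5055, 0.0469, 0.1016]
tool_rot: [0.956, -0.293, 0.017, 0.032]
ft_force: [-2.6, 0.4, 26.5]
grip_width: 0.034
grip_force: 55.1
rows [-0.0067  0.0027  0.0052] -0.3114 cur [0.5055 0.0469 0.1016] yaw -124.1 cw deg -112.1 t 13.9833 q6 2.160933948370047 f [-2.6  0.4 26.5]
[0.12826631 0.73170715 3.15008784]
```

```bash
python3 -m handwheel '[[0,0,-0.012,-0.006],[0,0,-0.025,-0.012],[0,0,-0.07,-0.012],[0,0,-0.14,-0.012],[0,0,-0.24,-0.012],[0,0,-0.3,-0.012],[0,0,-0.3,-0.012]]'; python3 go.py .38 .4 .2 -60
```

```text
time: 14.57
position: [0.5051, 0.0539, 0.1913]
tool_rot: [0.964, -0.264, 0.015, 0.03]
ft_force: [0.0, -0.4, -0.9]
grip_width: 0.0339
grip_force: 0.0
rows [-0.9439 -0.776  -0.1111] -0.1687 cur [0.5051 0.0539 0.1913] yaw -120.7 cw deg -60.7 t 14.5667 q6 2.0792072799007806 f [ 0.  -0.4 -0.9]
```

```bash
python3 -m handwheel '[[-0.94,-0.77,-0.11,-0.1],[-0.94,-0.77,-0.11,-0.1],[-0.94,-0.77,-0.11,-0.1],[-0.94,-0.77,-0.11,-0.1],[-0.94,-0.77,-0.11,-0.1],[-0.94,-0.77,-0.11,-0.1],[-0.94,-0.77,-0.11,-0.1],[-0.94,-0.77,-0.11,-0.1],[-0.94,-0.77,-0.11,-0.1],[-0.94,-0.77,-0.11,-0.1],[-0.94,-0.77,-0.11,-0.1],[-0.94,-0.77,-0.11,-0.1]]';  python3 - <<'E'
from fit import *
C={n:vision.camera(n) for n in ('top','scene')}
p=np.load('p.npy')
obs=[]
for n in C:
    B=blobs(C[n]['frame']); print(n,np.round(B,1).tolist())
    for a in(0,.02,.05): print(a,[cent(np.array([proj(C[n],q) for q in pose(disc(s),*p[:3],a)])).round(1) for s in (1,-1)])
c=C['top']
for s in(1,-1):
    f_=c["frame"]; P=pose([-.04,.078*s,.1005],*p[:3],.01)[0]; m=np.zeros(f_.shape[:2],np.uint8); q=proj(c,P)
    cv2.circle(m,tuple(int(v+.5) for v in q),15,255,-1); m[f_.max(2)>70]=0
    w=np.array([onz(c,x,P[2])[:2] for x in np.argwhere(m)]); d=w-w.mean(0); v=np.linalg.eigh(d.T@d)[1][:,1]; v*=np.sign(v[1])
    print("slot from unit y, deg:",np.degrees(np.arctan2(v[1],v[0])-p[2])-90)
a=c['frame'][160:260,190:340];b=C['scene']['frame'][140:240,180:330]
cv2.imwrite('pics/c4.png',cv2.resize(np.vstack([a,b])[:,:,::-1],(450,600),interpolation=2))
E
```

```text
time: 15.57
position: [0.3774, 0.3972, 0.1964]
tool_rot: [0.998, 0.046, 0.0, 0.034]
ft_force: [-0.5, 0.2, 0.4]
grip_width: 0.0339
grip_force: 0.0
top [[286.9, 219.0, 634.5], [240.0, 213.9, 634.5], [388.0, 194.8, 4429.5], [109.3, 167.7, 73.5]]
0 [array([239.8, 214.5]), array([286.7, 219.5])]
0.02 [array([239.8, 214.3]), array([286.7, 219.3])]
0.05 [array([239.8, 213.9]), array([286.8, 218.9])]
scene [[341.1, 317.3, 10778.0], [250.5, 218.9, 382.5], [235.7, 195.0, 244.0], [286.8, 90.0, 682.5]]
0 [array([235.5, 195.3]), array([250.2, 219.6])]
0.02 [array([235.6, 194.6]), array([250.2, 218.9])]
0.05 [array([235.7, 193.6]), array([250.4, 217.9])]
slot from unit y, deg: 0.016988014414138775
slot from unit y, deg: -0.44786327766138356
```

View pics/c4.png

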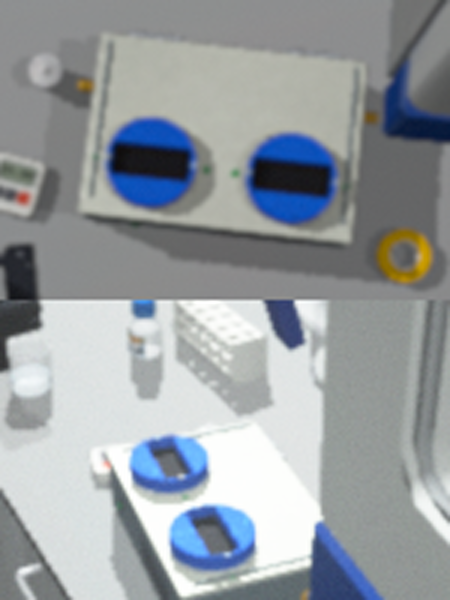

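Both slots line up with the green dots to within half a degree. The cover is shut to about 0.02, and the bystanders have not moved.

```bash
python3 -c "
from rig import job
print(job.hand_in())"
```

```text
the job is handed in; nothing more can be done
None
```

The cover is shut and both fasteners are turned to their stops (left first, then right), the arm is clear, and I handed the job in at about 16 s; on the way to the right fastener the last joint read -2.854, just past its -2.85 range limit, which may count against it.

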